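# Clamp a wax block in the microtome with the click-type torque knob

## Robot

A 6-joint arm with a two-finger parallel gripper is mounted at the origin on the work surface. World frame = base frame: x ahead of the robot, y to its left, z up, the work surface at z = 0. Lengths are in mm, angles in rad, forces in N, time in s.
With the tool pointing down it reaches from about 300 to 775 mm from the base axis. Payload 14.6 kg.
Tool frame: the origin (TCP) lies at the very end of the fingers, on their centre line; the grasp point (between the pads) lies manip.grip_depth behind it (manip.grip_depth is the distance from the TCP to the grasp point, in mm); x points along the fingers, z is the direction in which the jaws open and shut, and the axes are right-handed (so a half turn about x gives the same grasp; the last joint's range is limited). The gripper opens to 94 mm and grips with 3 to 60 N. Pads are 16 mm wide; open, the fingers measure 119 mm over their backs; the gripper's body (75 mm by 177 mm) begins 78 mm behind the grasp point.
Start: joints at [-0.067, 0.3, 1.521, -0, 1.321, -0.067], TCP at [549.99, -0.002, 205.446] pointing down, gripper open.
Joint ranges: [-3.03, 3.03], [-0.79, 2.21], [0.23, 2.52], [-1.04, 4.18], [0, 3.07], [-2.55, 2.55]. Speed limits (rad/s): [2.22, 2.22, 2.57, 3.14, 3.14, 3.14].

## Interface

Orientations are given as [roll, pitch, yaw] about the fixed x, y, z axes, in that order (R = Rz(yaw) Ry(pitch) Rx(roll)).
In Python, from cell import manip gives the robot as it stands.
- The arm moves only by the tool step_arm, never from a script. Its argument "commands" is one flat list of numbers, 7 for each row, row after row: the shift along the tool's x, y, z in m, then the turn, a rotation vector about the tool's x, y, z in degrees, then the finger opening in m, from 0 to 0.094. A call has 1 to 5 rows; each row shifts and turns the commanded pose from where the row before left it, along the tool's axes as they then stand; what a row does not reach is not made up. A row lasts 1/8 s, in which the tool goes at most 62.5 mm and 10.7 degrees, less where a joint would pass 70% of its speed; a pose out of reach is approached as far as the arm can. A call with a gripper value outside its range is refused whole. The fingers move at their own pace and stop on an object; "squeeze" is the grip in N (left out, the last holds). Time passes only in rows, so rows that do not move let the fingers close. It gives the time, the measured TCP pose, the force and the opening at its end, in the units of the state.
- manip.read_state(): the state, without advancing time (a new reading comes with each control period).
- manip.camera(name): name is "scene" or "side" or "wrist"; returns the picture (420x560x3 uint8, red, green, blue); there is no depth.
- manip.camera_model(name): a dict with "intrinsics" (3x3 intrinsics, pixels), "origin" and "orientation" of the camera in the world; the wrist camera has in their place "tool_from_camera" (4x4, takes a point from camera to tool coordinates, whose origin is the TCP and whose axes are the tool frame's). Camera axes: x right, y up, looking along -z (the intrinsics and any distortion apply to the point x, -y, -z); pixel columns grow to the right and rows downward; lengths in mm; the calibration is good to about 2 mm. A picture is of the moment at which its call begins: read the wrist's pose just before it. camera_model takes no time and is no camera call.
- manip.sign_off(): hands the job in, once; it reports no verdict.
Trained networks look in the newest picture that a camera, given by its name, has taken for a name from the list of things; names that differ only in an ending like _2 or _b are one class to them, and where a whole thing is asked for, a point or a joint stands for the part that bears it (a point fixed in the world has none). Each returns a list of dicts, best first, with "score" (0 to 1); they miss things now and then, are a little off and sometimes report something else, mostly with a low value. They report only what shows in the picture. A call takes as long as a camera call. They do not tell look-alikes from the thing itself.
- manip.find_in(thing, camera): "centre" ([row, column] in pixels, amid what is visible of it).
- manip.outline_of(thing, camera): "pixels" (420x560 bool, what is visible of it) and "centre" ([row, column] in pixels, amid what is visible of it).
The state is a dict: "clock": time; "joints": joint angles; "qd": joint speeds; "effort": joint torques, N m; "eef_pos": TCP position; "eef_rot": TCP orientation; "wrist_force": force on the tool from outside, world axes, zero at the start; "moment": the same for the moment, N m; "finger_gap": finger opening in mm.
Only numpy, scipy, OpenCV 4.12 (cv2) and the standard library are available. Lean on these libraries where they do the work, as an engineer would, in place of code of your own. Each camera call takes 0.05 s, during which the arm holds its last target. There are 200 camera calls.

## Task

Lift the wax block in the yellow cassette off the aluminium tray, holding it by its cassette and not by the wax, and lay it gently and flat on the bed of the microtome's specimen clamp, wax up and centred between the two jaws; leave the other blocks where they are. Then turn the black knob clockwise until its clutch slips and clicks, and stop there: one click is enough, two is the most allowed. Leave the block gripped firmly between the jaws.

Things in the scene. Friction and masses are not known exactly. Their poses are not given: they have to be found in the camera images.
- block_yellow: Wax block to clamp, 19 g nominal. Plastic cassette, bright yellow, a plain box 28 mm (its x) by 40 mm (its y) by 7 mm high (its z), with a white writing strip on the -y end; a wax slab stands on top of it. Origin: centre of the cassette's underside; z up through the wax. Lies wax up on the tray's rib.
- wax_yellow: The off-white wax slab on the yellow cassette, 22 mm (x) by 29 mm (y) by 7 mm high, with pink tissue in its top face; fixed to the cassette, at least 4.5 mm in from its short ends. Origin: centre of its underside, 7 mm above the cassette's underside. Total height of block 14 mm.
- block_blue: Another wax block, same size, blue cassette: leave it alone.
- block_pink: Another wax block, same size, pink cassette: leave it alone.
- block_tray: Flat aluminium tray, fixed, 220 mm (its x) by 160 mm (its y), floor 3 mm thick, rim 12 mm high. A white rib 28 mm wide (y) runs along its middle, top 11 mm above the bench; the three blocks lie across the rib in a row along x, about 60 mm apart, their ends overhanging it by some 6 mm for lifting (their y along the tray's y within 10 degrees). Origin: centre of its underside.
- microtome: White sledge microtome, fixed to the bench; housing 400 mm (its x) by 360 mm (its y), 116 mm high at the tray rim; knife slideway on its -y side to 223 mm high, knife sledge with red guard parked at its +x end up to 305 mm high, at least 140 mm beyond the clamp bed in +x. Origin: centre of its underside; its z is up.
- clamp_bed (a point): Top face of the clamp's steel bed, 205 mm above the bench: the place of the centre of the cassette's underside once clamped. Axes as the microtome's. Bed 30 mm wide in y, so the cassette (its y along this y) overhangs 5 mm at each end; clamp body beside it 8 mm lower. Jaws 30 mm wide in y, 5.5 mm above the bed: fixed face at x = +14 mm, moving face at x = -22 mm when open.
- back_jaw: Fixed steel jaw of the clamp, on the +x side of the bed. Origin: on the plane of its gripping face, 10 mm below bed height.
- clamp_jaw: Moving steel jaw on the -x side of the bed; slides in +x as the knob is turned clockwise and pushes the block (gripped across its 28 mm width) against the fixed jaw. Origin: lower edge of its gripping face, at bed height.
- knob_top (a point): Centre of the top face of the black fluted clamping knob: round, 35.6 mm across, 26 mm high, vertical axis, red ring round its foot. Its underside is 22 mm above the bed; its axis is 75 mm from clamp_bed towards -x of the microtome, over a housing whose top is 12 mm above the bed. Grip it from above anywhere round its side; clockwise seen from above closes the jaw.
- clamp_cam (a joint): Angle of the cam spindle under the knob (red mark in the middle of the knob's top), rad, clockwise, 0 = jaw fully open (gap 36 mm). Moves the jaw 2.39 mm per rad. At the start 0 to 1.4 (gap 36 to 32.7 mm); 3.35 to 3.7 when a cassette is gripped tight. Turns with about 0.09 Nm of friction and stays where it is left.
- knob (a joint): Slip of the knob's shell on the cam spindle, rad, clockwise. About 0 while the knob drives the cam; once the jaw is tight the clutch slips at 0.05 to 0.21 Nm (a drop at each click) and this grows by 0.52 (30 degrees) with every click. Seen as the white mark on the knob moving past the red mark of the spindle.
There are look-alikes about, which are no part of the job. Leave any red look-alike of the block_yellow alone.

How it is judged:
By the outcome, as a careful person would: the job done as asked, in the order asked, and still so for the second after the job is handed in, with the robot touching nothing.
It also fails if it takes over 70 s, if anything falls off the work surface, if the arm or the gripper's body presses on something with over 40 N, if the wrist force passes 120 N, or if a joint passes its speed limit or range.

## Working session

There is one attempt and no reset: what is moved stays moved. The work goes in short steps, Python scripts to look and compute and a tool call to move; the robot and the scene stay as the last step left them, time stands still between calls to the robot, and variables do not carry over. Pictures are saved under pics/ and viewed, about 8 in all and at most 12, crops included, and the job is handed in when it is done.

Besides the shell and the picture viewer there is one more tool, called after "Call:" as name(argument=value, ...) on one line, values as JSON. step_arm: Moves the arm, as the interface text tells. Its arguments: {"type":"object","properties":{"commands":{"type":"array"},"squeeze":{"type":"number"}},"required":["commands"]}

```bash
ls; mkdir -p pics
python3 - <<'E'
from cell import manip
import cv2,numpy as np
print(manip.grip_depth, manip.read_state())
for c in ["scene","side","wrist"]:
    m=manip.camera_model(c); print(c,m)
    im=manip.camera(c); cv2.imwrite(f"pics/{c}0.png",im[...,::-1])
    for t in ["block_yellow","knob_top","microtome","block_tray","back_jaw","clamp_jaw"]:
        print(t,[(np.round(d["centre"]),round(d["score"],2)) for d in manip.find_in(t,c)])
a=[cv2.imread(f"pics/{c}0.png") for c in ["scene","side"]]
E
```

```text
pics
18.8 {'clock': 0.0, 'joints': array([-6.66375556e-02,  3.00485606e-01,  1.52155827e+00,  5.35632278e-06,
        1.32069542e+00, -6.65984799e-02]), 'qd': array([ 0.00034943, -0.00131068, -0.00037938, -0.00063477,  0.00053237,
        0.00085429]), 'effort': array([-1.53750298e-03, -5.31805658e+01, -3.52735734e+01,  7.07558286e-02,
        2.43994006e-02, -4.79655944e-05]), 'eef_pos': array([ 5.49747513e+02, -5.33136614e-03,  2.04888020e+02]), 'eef_rot': array([3.07046958, 1.56964967, 3.07042918]), 'wrist_force': array([-0.15021985, -0.24413232, -0.13727039]), 'moment': array([-0.02413414,  0.04308911,  0.00111181]), 'finger_gap': 94.10935982794378}
scene {'intrinsics': array([[444.66393029,   0.        , 269.63100066],
       [  0.        , 444.66393029, 213.52430819],
       [  0.        ,   0.        ,   1.        ]]), 'origin': array([ 936.61227362,  451.39891819, 1064.52835782]), 'orientation': array([0.51037499, 0.00796638, 2.13051372])}
block_yellow [(array([285., 311.]), 0.74), (array([292., 389.]), 0.74), (array([202., 114.]), 0.46)]
knob_top [(array([200., 113.]), 0.94)
[... 848 characters left out ...]
ay([[292.20875184,   0.        , 278.90606168],
       [  0.        , 292.20875184, 208.54644743],
       [  0.        ,   0.        ,   1.        ]]), 'tool_from_camera': array([[ 4.67823669e-04,  2.49679019e-01, -9.68328544e-01,
        -1.79343065e+02],
       [ 1.07575601e-04,  9.68328631e-01,  2.49679094e-01,
         7.14372100e+01],
       [ 9.99999885e-01, -2.20974315e-04,  4.26147683e-04,
         6.33472108e-02],
       [ 0.00000000e+00,  0.00000000e+00,  0.00000000e+00,
         1.00000000e+00]])}
block_yellow []
knob_top [(array([251., 324.]), 0.82)]
microtome [(array([248., 326.]), 0.81)]
block_tray []
back_jaw [(array([366., 380.]), 0.6)]
clamp_jaw [(array([368., 316.]), 0.69)]
```

View pics/scene0.png

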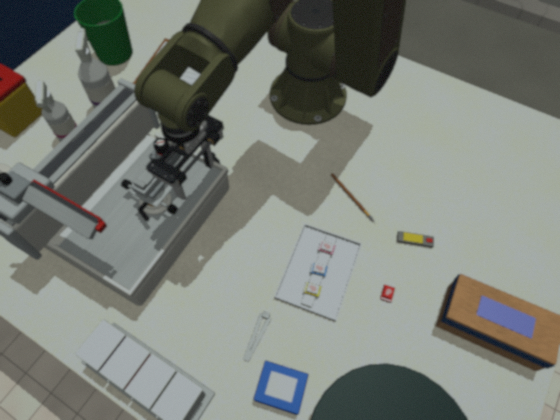

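View pics/side0.png

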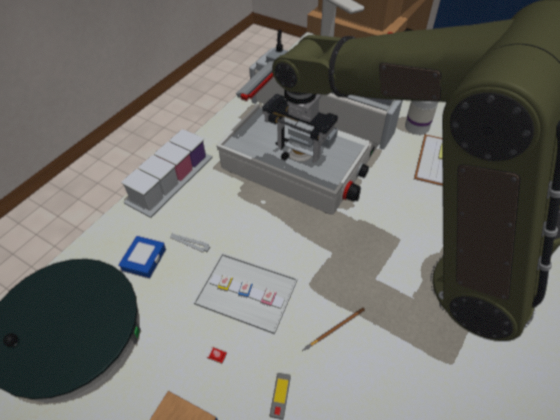

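View pics/wrist0.png

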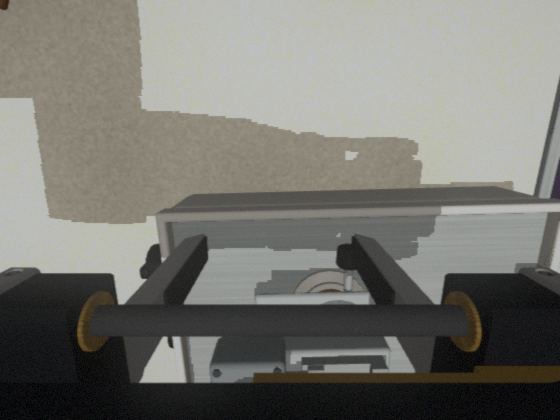

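Scene view: the tray holds yellow (scene 289,312; side 283,225), blue and pink blocks. Look-alikes are the red lone block (scene 293,388; side 354,217) and the yellow marker pen (scene 239,415). I take the end block on the tray with the yellow cassette. The microtome sits under the gripper, and I need a clear view of it.

```bash
cat > h.py <<'E'
from cell import manip
import numpy as np, cv2
from scipy.spatial.transform import Rotation as R
def tool():
    s=manip.read_state(); T=np.eye(4); T[:3,:3]=R.from_euler('xyz',s['eef_rot']).as_matrix(); T[:3,3]=s['eef_pos']; return T
def cam(c):
    m=manip.camera_model(c); K=m['intrinsics']
    if c=='wrist': return K,tool()@m['tool_from_camera']
    T=np.eye(4); T[:3,:3]=R.from_euler('xyz',m['orientation']).as_matrix(); T[:3,3]=m['origin']; return K,T
def onz(K,T,rc,z):
    "pixels [row,col] to world points at height z"
    rc=np.atleast_2d(rc).astype(float)
    d=np.c_[(rc[:,1]-K[0,2])/K[0,0],-(rc[:,0]-K[1,2])/K[1,1],-np.ones(len(rc))]@T[:3,:3].T
    return T[:3,3]+d*((z-T[2,3])/d[:,2])[:,None]
def proj(K,T,p):
    q=(np.atleast_2d(p)-T[:3,3])@T[:3,:3]; return np.c_[K[1,2]+K[1,1]*q[:,1]/q[:,2]*1, K[0,2]-K[0,0]*q[:,0]/q[:,2]]
E
python3 - <<'E'
from h import *
print(tool().round(2)); print(proj(*cam('scene'),tool()[:3,3]))
for c,px in dict(scene=[[289,312],[268,319],[246,327],[200,114],[226,308],[241,360],[319,333],[297,276]],side=[[283,225],[288,246],[297,268],[256,222],[277,297],[329,276],[294,196]]).items():
    print(c,onz(*cam(c),px,18).round(0).tolist())
    for d in manip.outline_of('block_tray',c)[:1] if manip.camera(c) is not None else []:
        q=cv2.minAreaRect(onz(*cam(c),np.argwhere(d['pixels']),8)[:,:2].astype(np.float32)); print('tray',q)
# microtome rim corners, scene
print(onz(*cam('scene'),[[293,128],[185,228],[238,50]],116).round(0).tolist())
print(onz(*cam('side'),[[205,336],[150,222],[160,370]],116).round(0).tolist())
E
```

```text
[[ -0.     0.     1.   549.99]
 [ -0.     1.    -0.     0.  ]
 [ -1.    -0.    -0.   205.43]
 [  0.     0.     0.     1.  ]]
[[181.23429808 195.92381745]]
scene [[570.0, 335.0, 18.0], [512.0, 323.0, 18.0], [448.0, 311.0, 18.0], [634.0, -254.0, 18.0], [423.0, 240.0, 18.0], [390.0, 377.0, 18.0], [609.0, 414.0, 18.0], [634.0, 270.0, 18.0]]
tray ((416.734619140625, -266.2953796386719), (47.69681930541992, 41.675872802734375), 39.3222541809082)
side [[565.0, 340.0, 18.0], [511.0, 324.0, 18.0], [449.0, 316.0, 18.0], [621.0, 277.0, 18.0], [416.0, 228.0, 18.0], [387.0, 377.0, 18.0], [609.0, 404.0, 18.0]]
tray ((510.01458740234375, 326.60308837890625), (223.79925537109375, 168.4772491455078), 10.580418586730957)
[[829.0, 3.0, 116.0], [476.0, 29.0, 116.0], [823.0, -246.0, 116.0]]
[[411.0, 36.0, 116.0], [798.0, 21.0, 116.0], [405.0, -167.0, 116.0]]
```

Call:
step_arm(commands=[-0.05,0,0,0,0,0,0.094,-0.05,0,0,0,0,0,0.094,0,0.06,0,0,0,0,0.094,0,0.06,0,0,0,0,0.094,0,0.06,0,0,0,0,0.094])

```text
clock: 1.88
eef_pos: [549.7, 181.7, 305.6]
eef_rot: [0.186, 1.57, 0.186]
wrist_force: [0.1, -0.9, 0.3]
finger_gap: 94.0
```

Call:
step_arm(commands=[0,0.06,0,0,0,0,0.094,0,0.06,0,0,0,0,0.094,0.03,0.03,0.015,0,0,0,0.094,0.03,0,0,-10,0,0,0.094,0.02,0,0,-10,0,0,0.094])

```text
clock: 2.5
eef_pos: [564.6, 330.3, 223.4]
eef_rot: [-3.016, 1.569, -2.661]
wrist_force: [-0.1, 1.1, -0.4]
finger_gap: 93.7
```

Call:
step_arm(commands=[0.01,0,0,-10,0,0,0.094,0,0,0,-10,0,0,0.094,0,0,0,-10,0,0,0.094,0,0,0,-10,0,0,0.094,0,0,0,-10,0,0,0.094])

```text
clock: 3.12
eef_pos: [565.0, 330.0, 215.3]
eef_rot: [2.459, 1.571, -2.597]
wrist_force: [0.1, -0.4, -0.3]
finger_gap: 93.7
```

Call:
step_arm(commands=[0,0,0,-10,0,0,0.094,0,0,0,-10,0,0,0.094,0,0,0,-10,0,0,0.094,0,0,0,0,0,0,0.094,0,0,0,0,0,0,0.094])

```text
clock: 3.75
eef_pos: [565.0, 330.0, 215.4]
eef_rot: [1.8, 1.571, -2.742]
wrist_force: [0.5, -0.4, 0.3]
finger_gap: 94.2
```

Run:
```python
from h import *
s=manip.read_state(); print(s['clock'],s['joints'].round(2)); print(tool().round(3))
ims={}
for c in ["scene","side","wrist"]:
    ims[c]=manip.camera(c)[...,::-1]; cv2.imwrite(f"pics/{c}1.png",ims[c])
    for t in ["block_yellow","knob_top","back_jaw","clamp_jaw"]:
        print(c,t,[(np.round(d["centre"]),round(d["score"],2)) for d in manip.find_in(t,c)])
a=cv2.resize(ims['scene'][90:310,0:240],None,fx=1.65,fy=1.65); 
b=cv2.resize(ims['side'][50:220,200:400],(400,340),interpolation=cv2.INTER_CUBIC); w=cv2.resize(ims['wrist'],(400,300))
o=np.zeros((600,800,3),np.uint8); o[:363,:396]=a; o[:340,400:]=b; o[300+0:600,400:]=w if False else o[300:600,400:]
o[340:600,400:]=cv2.resize(ims['wrist'],(400,260)); cv2.imwrite('pics/mix1.png',o)
```

```text
3.75 [ 0.47  0.53  1.17  0.    1.44 -1.27]
[[-0.00000e+00 -9.85000e-01 -1.70000e-01  5.64972e+02]
 [-0.00000e+00 -1.70000e-01  9.85000e-01  3.29999e+02]
 [-1.00000e+00  0.00000e+00 -0.00000e+00  2.15384e+02]
 [ 0.00000e+00  0.00000e+00  0.00000e+00  1.00000e+00]]
scene block_yellow [(array([286., 312.]), 0.62), (array([292., 388.]), 0.59)]
scene knob_top [(array([196., 116.]), 0.92)]
scene back_jaw [(array([184., 138.]), 0.6), (array([250., 328.]), 0.47)]
scene clamp_jaw [(array([166., 152.]), 0.64)]
side block_yellow [(array([358., 217.]), 0.68), (array([285., 222.]), 0.59)]
side knob_top [(array([296., 268.]), 0.64)]
side back_jaw []
side clamp_jaw []
wrist block_yellow [(array([190., 282.]), 0.86), (array([142., 420.]), 0.79)]
wrist knob_top [(array([169.,   9.]), 0.8)]
wrist back_jaw []
wrist clamp_jaw []
```

View pics/mix1.png

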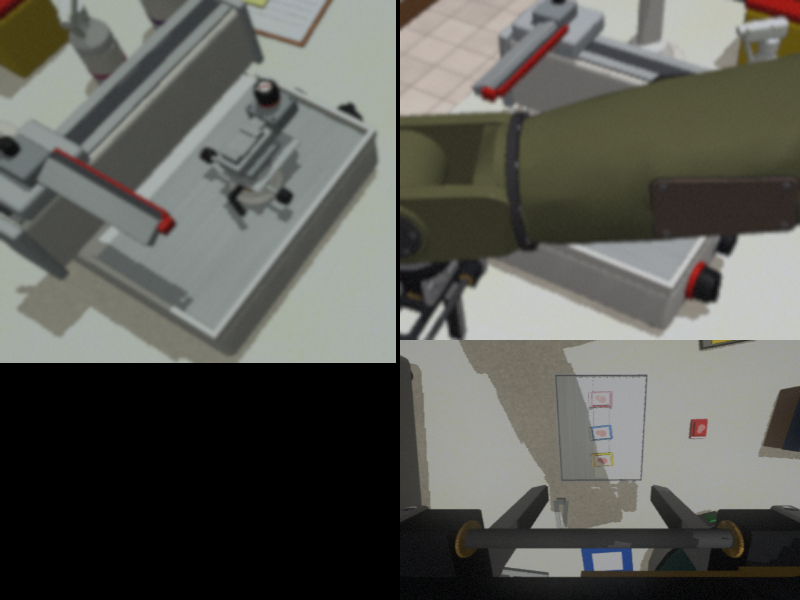

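Run:
```python
from h import *
im=manip.camera('wrist'); K,T=cam('wrist')
for d in manip.outline_of('block_yellow','wrist'):
    p=onz(K,T,np.argwhere(d['pixels']),18)[:,:2].astype(np.float32); print(d['score'],d['centre'],cv2.minAreaRect(p),tool()[:3,:3].T[1:,:2]@(p.mean(0)-T[:2,3]*0-tool()[:2,3]))
c=cv2.resize(im[100:240,200:380,::-1],None,fx=4,fy=4,interpolation=cv2.INTER_CUBIC); cv2.imwrite('pics/w1c.png',c)
K,T=cam('scene')
print('knob',onz(K,T,[145.8,160.6],253),'bed',onz(K,T,[181,147],210))
```

```text
0.89 [193.6, 283.2] ((567.6427612304688, 333.86376953125), (28.567554473876953, 39.75958251953125), 14.805037498474121) [-3.19078829  3.26782527]
0.62 [143.7, 417.2] ((475.56304931640625, 489.8089904785156), (39.339908599853516, 31.14331817626953), 9.999462127685547) [ 60.28833871 173.06612535]
0.35 [96.2, 277.7] ((450.5882263183594, 310.1632080078125), (28.594528198242188, 39.81367111206055), 12.541136741638184) [116.49325264   0.41835499]
knob [[ 536.01864077 -102.16384092  253.        ]] bed [[610.93656997 -93.91206929 210.        ]]
```

View pics/w1c.png

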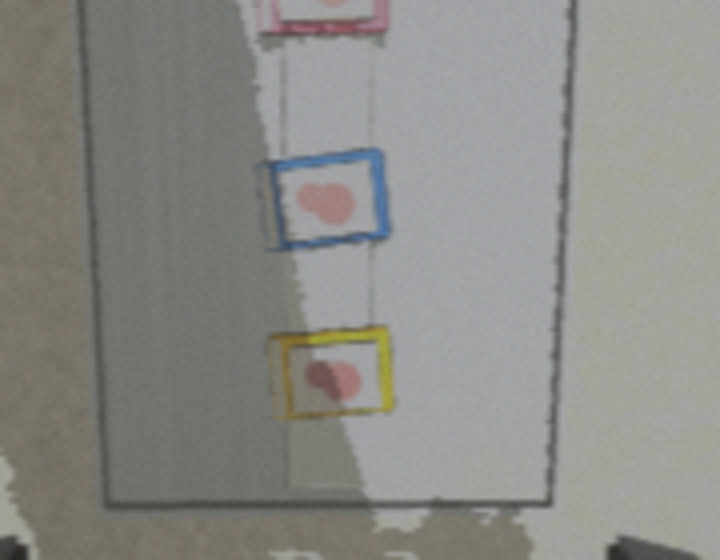

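Call:
step_arm(commands=[0.05,-0.003,0.003,-5,0,0,0.07,0.05,0,0,0,0,0,0.07,0.045,0,0,0,0,0,0.07,0,0,0,0,0,0,0.07,0,0,0,0,0,0,0.07])

```text
clock: 5.22
eef_pos: [568.3, 333.9, 72.7]
eef_rot: [-1.37, 1.568, 0.463]
wrist_force: [-0.6, -0.7, 0.8]
finger_gap: 70.1
```

Run:
```python
from h import *
print(manip.read_state()['clock'],tool().round(3))
im=manip.camera('wrist'); K,T=cam('wrist'); cv2.imwrite('pics/w2.png',im[...,::-1])
for d in manip.outline_of('block_yellow','wrist')[:2]:
  for z in (18,): 
    p=onz(K,T,np.argwhere(d['pixels']),z)[:,:2].astype(np.float32); q=cv2.minAreaRect(p); print(d['score'],d['centre'],q,tool()[:3,:3].T[1:,:2]@(q[0]-tool()[:2,3]))
# yellow mask only at cassette top
h=cv2.cvtColor(im,cv2.COLOR_RGB2HSV); m=(h[...,0]>18)&(h[...,0]<35)&(h[...,1]>110)&(h[...,2]>60); m[300:]=0
p=onz(K,T,np.argwhere(m),18)[:,:2].astype(np.float32); print(m.sum(),cv2.minAreaRect(p))
```

```text
5.225 [[ 2.00000e-03 -9.66000e-01 -2.59000e-01  5.68290e+02]
 [ 1.00000e-03 -2.59000e-01  9.66000e-01  3.33916e+02]
 [-1.00000e+00 -3.00000e-03  1.00000e-03  7.26970e+01]
 [ 0.00000e+00  0.00000e+00  0.00000e+00  1.00000e+00]]
0.93 [222.9, 280.6] ((567.5368041992188, 333.82659912109375), (28.036476135253906, 40.15756607055664), 14.981815338134766) [0.91344835 0.07243167]
0.58 [162.8, 497.7] ((476.44427490234375, 487.5697326660156), (38.2425537109375, 33.14311599731445), 11.344412803649902) [ 49.11554439 172.15193901]
416 ((596.8629150390625, 340.549072265625), (86.47933197021484, 256.9487609863281), 14.964116096496582)
```

View pics/w2.png

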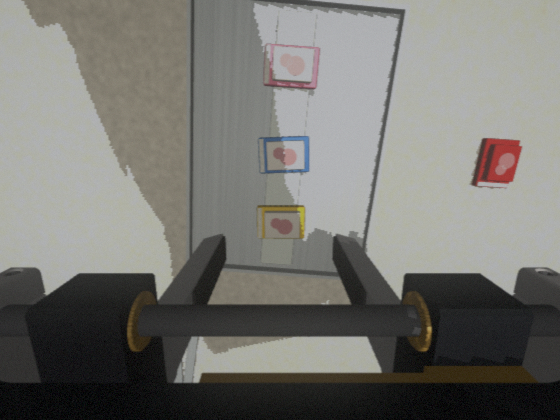

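The yellow cassette is at (223,280), midway between the fingertips. Blue is at (155,284) and pink at (66,292). I'll descend and grip its ends.

Call:
step_arm(commands=[0.04,0.001,0,0,0,0,0.056,0.018,0,0,0,0,0,0.056,0.007,0,0,0,0,0,0.056,0,0,0,0,0,0,0.056,0,0,0,0,0,0,0.056])

```text
clock: 5.95
eef_pos: [567.0, 333.5, 6.7]
eef_rot: [-1.358, 1.569, 0.474]
wrist_force: [-0.3, 0.9, 0.1]
finger_gap: 56.0
```

Call:
step_arm(commands=[0,0,0,0,0,0,0.048,0,0,0,0,0,0,0.044,0,0,0,0,0,0,0.04,0,0,0,0,0,0,0.036,0,0,0,0,0,0,0.034], squeeze=15)

```text
clock: 6.58
eef_pos: [566.5, 333.2, 5.6]
eef_rot: [-1.108, 1.571, 0.724]
wrist_force: [-0.7, -0.3, 1.5]
finger_gap: 39.7
```

Call:
step_arm(commands=[0,0,0,0,0,0,0.034,0,0,0,0,0,0,0.034])

```text
clock: 6.82
eef_pos: [566.5, 333.3, 5.6]
eef_rot: [-1.246, 1.571, 0.587]
wrist_force: [-0.7, -0.2, 2.1]
finger_gap: 39.9
```

Call:
step_arm(commands=[-0.005,0,0,0,0,0,0.034,-0.02,0,0,0,0,0,0.034,-0.05,0,0,0,0,0,0.034,-0.05,0,0,0,0,0,0.034,-0.05,0,0,0,0,0,0.034])

```text
clock: 7.45
eef_pos: [566.3, 333.1, 183.8]
eef_rot: [-1.366, 1.569, 0.467]
wrist_force: [-0.5, -0.3, -0.9]
finger_gap: 40.1
```

Call:
step_arm(commands=[-0.05,0,0,0,0,0,0.034,-0.05,0,0,0,0,0,0.034,-0.05,0,0,0,0,0,0.034,0,0.006,-0.05,0,0,0,0.034,0,0.006,-0.05,0,0,0,0.034])

```text
clock: 8.07
eef_pos: [580.4, 232.4, 332.3]
eef_rot: [-1.567, 1.569, 0.267]
wrist_force: [0.2, -0.3, -0.1]
finger_gap: 39.6
```

Call:
step_arm(commands=[0,0.006,-0.05,0,0,0,0.034,0,0.006,-0.05,0,0,0,0.034,0,0.006,-0.05,0,0,0,0.034,0,0.006,-0.05,0,0,0,0.034,0,0,0,9.5,0,0,0.034])

```text
clock: 8.7
eef_pos: [609.2, 30.9, 331.8]
eef_rot: [-1.99, 1.57, -0.329]
wrist_force: [-0.4, 1.0, 0.1]
finger_gap: 39.7
```

Call:
step_arm(commands=[0,0,0,9.5,0,0,0.034,0,0,0,0,0,0,0.034,0,0,0,0,0,0,0.034])

```text
clock: 9.07
eef_pos: [609.2, 34.2, 331.2]
eef_rot: [-1.584, 1.57, -0.08]
wrist_force: [-0.0, 0.5, 0.1]
finger_gap: 39.5
```

Run:
```python
from h import *
s=manip.read_state();print(s['clock'],s['joints'].round(2),s['finger_gap'],tool().round(3))
im=manip.camera('wrist'); K,T=cam('wrist'); cv2.imwrite('pics/w3.png',im[...,::-1]); np.save('w3T.npy',T)
for t in ['knob_top','back_jaw','clamp_jaw','block_yellow']:
    for d in manip.find_in(t,'wrist'): print(t,d['score'],d['centre'],onz(K,T,d['centre'],253 if 'knob' in t else 208).round(0))
```

```text
9.075 [-0.    0.39  1.12 -0.    1.63 -1.51] 39.54976729875884 [[ 1.00000e-03 -9.98000e-01  6.60000e-02  6.09158e+02]
 [-0.00000e+00  6.60000e-02  9.98000e-01  3.42270e+01]
 [-1.00000e+00 -1.00000e-03 -0.00000e+00  3.31156e+02]
 [ 0.00000e+00  0.00000e+00  0.00000e+00  1.00000e+00]]
knob_top 0.82 [166.7, 119.9] [[ 556. -103.  253.]]
back_jaw 0.66 [222.6, 152.6] [[ 621. -104.  208.]]
back_jaw 0.38 [166.3, 118.9] [[ 559. -128.  208.]]
clamp_jaw 0.97 [175.7, 140.0] [[ 570. -109.  208.]]
block_yellow 0.58 [257.3, 280.5] [[671.  31. 208.]]
block_yellow 0.51 [74.6, 557.2] [[501. 307. 208.]]
block_yellow 0.39 [168.3, 122.1] [[ 561. -126.  208.]]
```

View pics/w3.png

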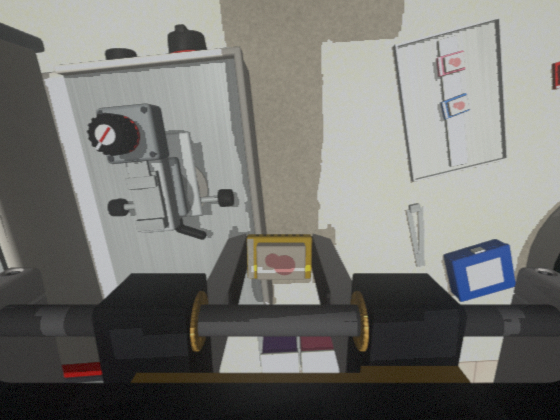

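Run:
```python
from h import *
im=cv2.imread('pics/w3.png'); c=cv2.resize(im[95:245,75:255],None,fx=4.4,fy=4,interpolation=cv2.INTER_CUBIC)[:600,:800]
c=cv2.resize(im[95:245,75:255],None,fx=4,fy=4,interpolation=cv2.INTER_CUBIC); cv2.imwrite('pics/w3c.png',c)
K,T=cam('wrist'); T=np.load('w3T.npy')
p=onz(K,T,[[52,240],[230,262]],116); print(p.round(1), np.degrees(np.arctan2(*(p[1]-p[0])[[1,0]])))
print('knob',onz(K,T,[134,104],253))
```

```text
[[437.9  -2.9 116. ]
 [668.3   5.4 116. ]] 2.0732888364092057
knob [[ 527.76676675 -110.72864808  253.        ]]
```

View pics/w3c.png

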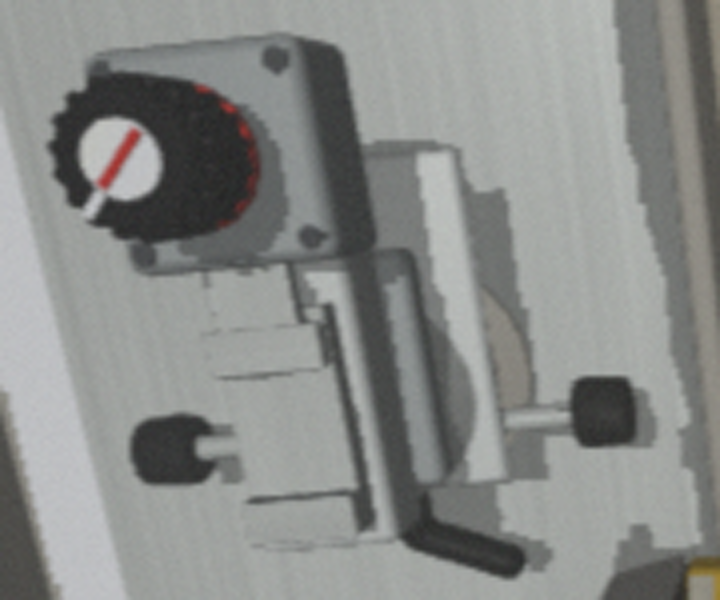

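Run:
```python
from h import *
K,_=cam('wrist'); T=np.load('w3T.npy')
f=lambda pts,z: onz(K,T,[[95+y/4,75+x/4] for x,y in pts],z)
m=f([(214,379),(328,371)],210.5); x=f([(247,498),(358,491)],210.5); k=f([(120,157)],253)[0]; b=f([(214,340),(247,497),(330,340),(356,490)],210.5)
print('mov',m.round(1),'fix',x.round(1),'knob',k.round(1))
for q in (m,x): print(np.degrees(np.arctan2(*(q[1]-q[0])[[1,0]])), np.linalg.norm(q[1]-q[0]), q.mean(0))
mid=x.mean(0); d=mid-k; print(d, np.hypot(*d[:2]), np.degrees(np.arctan2(d[1],d[0])))
# scene check
Ks,Ts=cam('scene')
for p in (k,mid,m.mean(0)): print(proj(Ks,Ts,p).round(1))
im=cv2.imread('pics/scene1.png'); c=cv2.resize(im[125:235,105:225],None,fx=5,fy=5,interpolation=cv2.INTER_CUBIC); cv2.imwrite('pics/s1c.png',c)
```

```text
mov [[ 583.6 -122.   210.5]
 [ 583.4  -92.   210.5]] fix [[ 616.1 -119.5  210.5]
 [ 616.2  -89.5  210.5]] knob [ 528.  -109.9  253. ]
90.23430147084534 29.988437367977532 [ 583.49527768 -106.98837558  210.5       ]
89.92428495512499 29.93405302206802 [ 616.14490427 -104.5066534   210.5       ]
[ 88.11739693   5.41547785 -42.5       ] 88.28365104776027 3.516833998626122
[[142.  160.2]]
[[180.5 141.9]]
[[170.1 150.2]]
```

View pics/s1c.png

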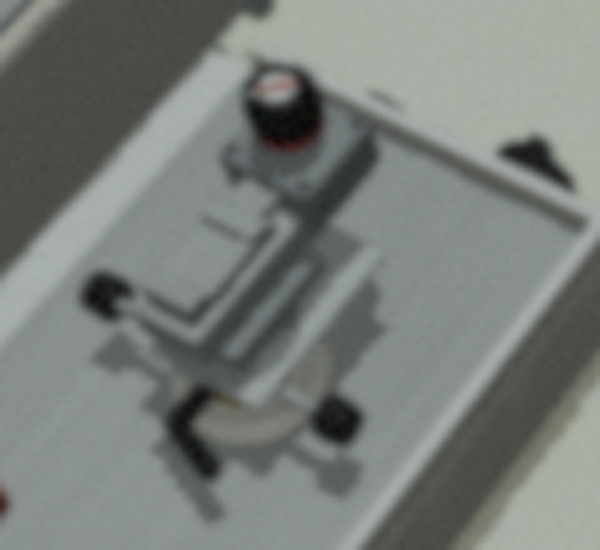

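Call:
step_arm(commands=[0.02,0.002,-0.035,0,0,0,0.034,0.02,0,-0.034,0,0,0,0.034,0.029,0,0,-6.8,0,0,0.034,0,0,0,0,0,0,0.034,0,0,0,0,0,0,0.034])

```text
clock: 9.95
eef_pos: [602.9, -34.3, 262.8]
eef_rot: [-1.725, 1.569, -0.107]
wrist_force: [0.4, -0.1, -0.4]
finger_gap: 40.0
```

Run:
```python
from h import *
s=manip.read_state();print(s['clock'],s['finger_gap'],tool().round(3))
im=manip.camera('wrist'); K,T=cam('wrist'); np.save('w4T.npy',T); cv2.imwrite('pics/w4.png',im[...,::-1]); W=tool()
for d in manip.outline_of('block_yellow','wrist')[:2]:
    q=cv2.minAreaRect(onz(K,T,np.argwhere(d['pixels']),W[2,3]+12.4)[:,:2].astype(np.float32)); print(d['score'],d['centre'],q,W[:2,1:3].T@(q[0]-W[:2,3]))
c=np.zeros((600,800,3),np.uint8); c[:]=cv2.resize(im[115:295,140:380,::-1],(800,600),interpolation=cv2.INTER_CUBIC); cv2.imwrite('pics/w4c.png',c)
```

```text
9.95 39.985334273622044 [[ 1.00000e-03 -9.99000e-01 -4.70000e-02  6.02889e+02]
 [-0.00000e+00 -4.70000e-02  9.99000e-01 -3.42540e+01]
 [-1.00000e+00 -1.00000e-03 -0.00000e+00  2.62777e+02]
 [ 0.00000e+00  0.00000e+00  0.00000e+00  1.00000e+00]]
0.97 [255.8, 280.0] ((604.1336669921875, -35.476287841796875), (30.568044662475586, 39.86408996582031), 2.73396897315979) [-1.10989948 -1.30918936]
0.43 [134.9, 512.2] ((523.9751586914062, 93.76171875), (85.46276092529297, 52.317501068115234), 10.365531921386719) [ 72.80317085 131.59932627]
```

View pics/w4c.png

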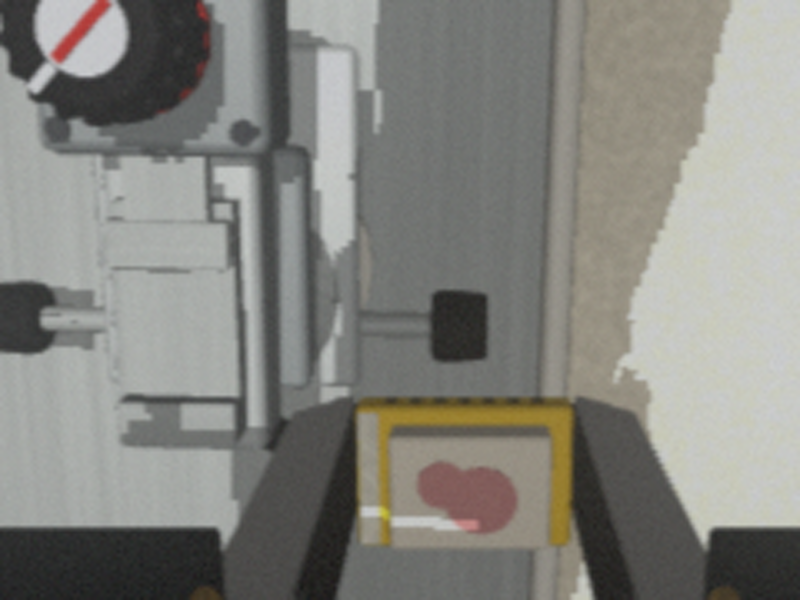

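Run:
```python
from h import *
K,_=cam('wrist'); T=np.load('w4T.npy'); W=tool()
f=lambda pts,z: onz(K,T,[[115+y*.3,140+x*.3] for x,y in pts],z)
t=lambda p: np.c_[(p[:,:2]-W[:2,3])@W[:2,1:3]].round(1).tolist()
print('mov',f([(107,268),(230,268)],210.5).round(1).tolist(),t(f([(107,268),(230,268)],210.5)))
print('fix',f([(120,397),(238,397)],210.5).round(1).tolist(),t(f([(120,397),(238,397)],210.5)))
print('knob',f([(82,32)],253).round(1).tolist(),t(f([(82,32)],253)))
c=W[2,3]
print('cas +x edge',t(f([(357,547),(572,547)],c+12.4)),'-x top edge',t(f([(357,407),(572,407)],c+12.4)),'-x bottom',t(f([(357,400),(572,400)],c+5.4)))
```

```text
mov [[583.6, -122.6, 210.5], [582.2, -92.8, 210.5]] [[23.5, -87.4], [23.5, -57.5]]
fix [[616.7, -120.8, 210.5], [615.3, -91.2, 210.5]] [[-9.6, -87.1], [-9.6, -57.5]]
knob [[528.9, -109.9, 253.0]] [[77.6, -72.0]]
cas +x edge [[-16.5, -20.9], [-16.5, 19.7]] -x top edge [[11.5, -20.1], [11.5, 18.9]] -x bottom [[10.3, -20.9], [10.3, 19.7]]
```

Run:
```python
from h import *
K,_=cam('wrist'); Ks,Ts=cam('scene'); T3=np.load('w3T.npy');T4=np.load('w4T.npy')
for n,T,w,s in [('right',T4,[115+325*.3,140+459*.3],[208.6,172.6]),('left',T3,[95+450/4,75+172/4],[183.6,126]),('left4',T4,[115+318*.3,140+20*.3],[183.6,126])]:
    for z in range(120,221,20):
        print(n,z,onz(K,T,w,z)[0].round(0),proj(Ks,Ts,onz(K,T,w,z)).round(0),s)
```

```text
right 120 [619. -36. 120.] [[214. 173.]] [208.6, 172.6]
right 140 [613. -36. 140.] [[208. 172.]] [208.6, 172.6]
right 160 [608. -36. 160.] [[202. 172.]] [208.6, 172.6]
right 180 [602. -36. 180.] [[196. 172.]] [208.6, 172.6]
right 200 [597. -36. 200.] [[190. 171.]] [208.6, 172.6]
right 220 [591. -37. 220.] [[184. 171.]] [208.6, 172.6]
left 120 [ 621. -190.  120.] [[187. 124.]] [183.6, 126]
left 140 [ 617. -178.  140.] [[183. 126.]] [183.6, 126]
left 160 [ 613. -166.  160.] [[180. 129.]] [183.6, 126]
left 180 [ 608. -155.  180.] [[176. 131.]] [183.6, 126]
left 200 [ 604. -143.  200.] [[172. 134.]] [183.6, 126]
left 220 [ 600. -131.  220.] [[168. 137.]] [183.6, 126]
left4 120 [ 623. -186.  120.] [[188. 124.]] [183.6, 126]
left4 140 [ 618. -177.  140.] [[184. 126.]] [183.6, 126]
left4 160 [ 612. -168.  160.] [[179. 128.]] [183.6, 126]
left4 180 [ 606. -159.  180.] [[175. 131.]] [183.6, 126]
left4 200 [ 600. -149.  200.] [[170. 133.]] [183.6, 126]
left4 220 [ 594. -140.  220.] [[165. 135.]] [183.6, 126]
```

Call:
step_arm(commands=[0,0.005,-0.036,0,0,0,0.034,0,0.0044,-0.0358,0,0,0,0.034,0,0,0,0,0,0,0.034,0,0,0,0,0,0,0.034])

```text
clock: 10.55
eef_pos: [596.9, -106.1, 262.0]
eef_rot: [-1.633, 1.57, -0.014]
wrist_force: [-0.3, 0.2, 0.2]
finger_gap: 39.8
```

Call:
step_arm(commands=[0.025,0,0,0,0,0,0.034,0.02,0,0,0,0,0,0.034,0.01,0,0,0,0,0,0.034,0.003,0,0,0,0,0,0.034,0,0,0,0,0,0,0.034])

```text
clock: 11.18
eef_pos: [596.9, -106.5, 204.1]
eef_rot: [-1.855, 1.57, -0.235]
wrist_force: [0.0, -0.7, -0.0]
finger_gap: 39.4
```

Call:
step_arm(commands=[0.001,0,0,0,0,0,0.034,0.001,0,0,0,0,0,0.034,0,0,0,0,0,0,0.034])

```text
clock: 11.55
eef_pos: [596.6, -106.8, 201.5]
eef_rot: [-2.47, 1.571, -0.851]
wrist_force: [0.4, -0.5, -0.1]
finger_gap: 40.1
```

Run:
```python
from h import *
s=manip.read_state();print(s['clock'],s['finger_gap'],s['wrist_force'],tool().round(3))
im=manip.camera('wrist'); cv2.imwrite('pics/w5c.png',cv2.resize(im[100:280,160:400,::-1],(800,600),interpolation=cv2.INTER_CUBIC))
```

```text
11.55 40.123108393007385 [ 0.36446086 -0.50852424 -0.08635986] [[ 0.00000e+00 -9.99000e-01 -4.90000e-02  5.96618e+02]
 [-0.00000e+00 -4.90000e-02  9.99000e-01 -1.06790e+02]
 [-1.00000e+00 -0.00000e+00 -0.00000e+00  2.01515e+02]
 [ 0.00000e+00  0.00000e+00  0.00000e+00  1.00000e+00]]
```

View pics/w5c.png

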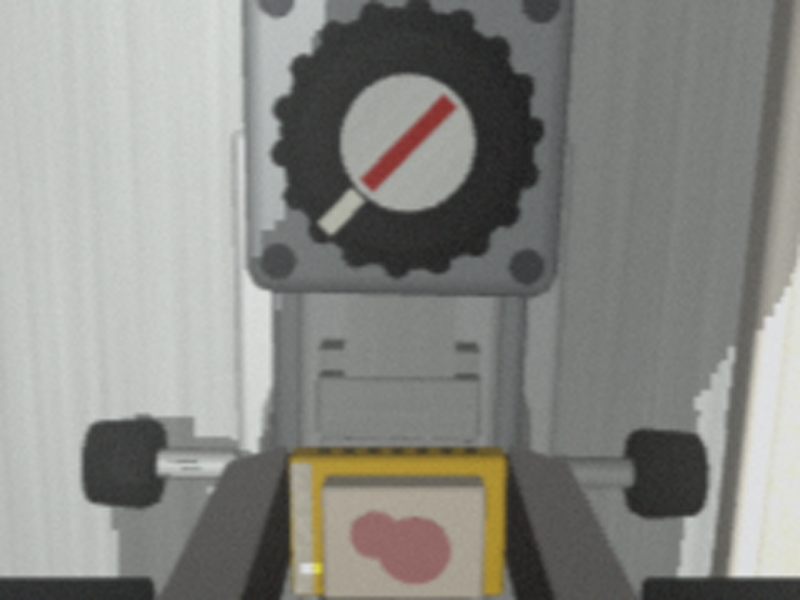

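The wrist picture shows the cassette (crop centre col 398) centred on the moving jaw (316–480), with a small gap to it. I'll go down the last 2 mm softly.

Call:
step_arm(commands=[0.0005,0,0,0,0,0,0.034,0.0005,0,0,0,0,0,0.034,0,0,0,0,0,0,0.034])

```text
clock: 11.98
eef_pos: [596.6, -106.8, 200.4]
eef_rot: [1.378, 1.571, 2.998]
wrist_force: [0.1, 0.1, -0.0]
finger_gap: 39.7
```

Call:
step_arm(commands=[0.0005,0,0,0,0,0,0.034,0,0,0,0,0,0,0.034])

```text
clock: 12.22
eef_pos: [596.6, -106.7, 199.9]
eef_rot: [0.991, 1.571, 2.611]
wrist_force: [0.3, -0.2, 0.5]
finger_gap: 39.8
```

Call:
step_arm(commands=[0.0004,0,0,0,0,0,0.034,0,0,0,0,0,0,0.034])

```text
clock: 12.48
eef_pos: [596.6, -106.7, 199.6]
eef_rot: [-3.066, 1.571, -1.446]
wrist_force: [1.0, -0.5, -0.4]
finger_gap: 40.1
```

Call:
step_arm(commands=[0.0004,0,0,0,0,0,0.034,0,0,0,0,0,0,0.034])

```text
clock: 12.72
eef_pos: [596.7, -106.7, 199.5]
eef_rot: [-1.9, 1.57, -0.28]
wrist_force: [-2.2, 0.2, 4.8]
finger_gap: 39.7
```

Call:
step_arm(commands=[0.0004,0,0,0,0,0,0.034,0,0,0,0,0,0,0.034])

```text
clock: 12.98
eef_pos: [596.7, -106.7, 199.5]
eef_rot: [-1.867, 1.57, -0.248]
wrist_force: [-3.5, 0.5, 7.9]
finger_gap: 39.8
```

Run:
```python
from h import *
s=manip.read_state();print(s['clock'],s['finger_gap'],s['wrist_force'],s['moment'],s['eef_pos'])
```

```text
12.975 39.77593225997146 [-3.45635138  0.46087614  7.94831755] [ 0.25931308  0.58288349 -0.00201386] [ 596.67899823 -106.74411245  199.50956479]
```

Call:
step_arm(commands=[-0.0006,0,0,0,0,0,0.034,0,0,0,0,0,0,0.042,0,0,0,0,0,0,0.046,0,0,0,0,0,0,0.052,0,0,0,0,0,0,0.056])

```text
clock: 13.6
eef_pos: [596.6, -106.7, 199.2]
eef_rot: [1.206, 1.571, 2.826]
wrist_force: [0.3, 0.5, -0.2]
finger_gap: 55.7
```

Call:
step_arm(commands=[0,0,0,0,0,0,0.056,-0.01,0,0,0,0,0,0.056,-0.03,0,0,0,0,0,0.056,-0.04,0,0,0,0,0,0.056,-0.02,0,0,0,0,0,0.056])

```text
clock: 14.22
eef_pos: [596.9, -106.8, 302.5]
eef_rot: [-1.865, 1.567, -0.245]
wrist_force: [-0.2, 0.1, -0.4]
finger_gap: 56.3
```

Call:
step_arm(commands=[0,0,0,0,0,0,0.056,0,0,0,0,0,0,0.056])

```text
clock: 14.48
eef_pos: [596.4, -106.7, 298.4]
eef_rot: [1.286, 1.569, 2.906]
wrist_force: [0.0, 0.3, -1.0]
finger_gap: 56.0
```

Run:
```python
from h import *
s=manip.read_state();print(s['clock'],s['joints'].round(2),s['finger_gap'],s['wrist_force'],tool().round(3))
im=manip.camera('wrist');K,T=cam('wrist'); np.save('w6T.npy',T); W=tool(); cv2.imwrite('pics/w6c.png',cv2.resize(im[100:280,160:400,::-1],(800,600),interpolation=cv2.INTER_CUBIC))
for d in manip.outline_of('block_yellow','wrist')[:1]:
    q=cv2.minAreaRect(onz(K,T,np.argwhere(d['pixels']),212)[:,:2].astype(np.float32)); print(d['score'],d['centre'],q)
```

```text
14.475 [-0.24  0.38  1.2  -0.    1.56 -1.86] 55.991038758924084 [ 0.03931857  0.30157953 -0.98821065] [[-1.00000e-03 -9.99000e-01 -4.90000e-02  5.96396e+02]
 [ 0.00000e+00 -4.90000e-02  9.99000e-01 -1.06700e+02]
 [-1.00000e+00  1.00000e-03  0.00000e+00  2.98360e+02]
 [ 0.00000e+00  0.00000e+00  0.00000e+00  1.00000e+00]]
0.94 [212.9, 281.1] ((597.8099975585938, -107.83558654785156), (29.341766357421875, 39.10399627685547), 2.787452459335327)
```

View pics/w6c.png

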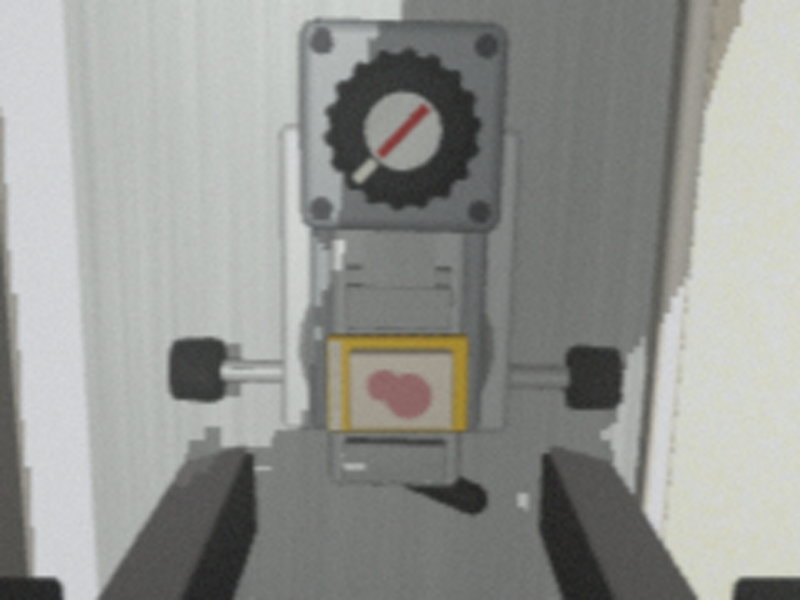

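The block lies flat and square between the jaws (crop 336–430 × 328–467). The knob centre is at crop (403,130), with its white mark at lower left.

Run:
```python
from h import *
K,_=cam('wrist'); T=np.load('w6T.npy'); W=tool()
k=onz(K,T,[[100+130*.3,160+403*.3]],253); print(k.round(1),(k[0,:2]-W[:2,3])@W[:2,1:3])
```

```text
[[ 528.1 -109.4  253. ]] [68.31692806  0.6160613 ]
```

Call:
step_arm(commands=[0,0.034,0.001,0,0,0,0.056,0,0.034,0,0,0,0,0.056,0.03,0,0,0,0,0,0.056,0.03,0,0,0,0,0,0.056,0.006,0,0,0,0,0,0.056])

```text
clock: 15.2
eef_pos: [527.8, -108.9, 231.3]
eef_rot: [1.26, 1.567, 2.879]
wrist_force: [0.0, -0.6, -0.1]
finger_gap: 55.9
```

Call:
step_arm(commands=[0,0,0,0,0,0,0.056,0,0,0,0,0,0,0.046,0,0,0,0,0,0,0.04], squeeze=10)

```text
clock: 15.58
eef_pos: [528.9, -109.1, 234.1]
eef_rot: [-1.874, 1.57, -0.254]
wrist_force: [0.0, -0.0, -0.5]
finger_gap: 41.1
```

Run:
```python
from h import *
s=manip.read_state();print(s['clock'],s['joints'].round(2),s['finger_gap'],s['wrist_force'],s['moment'],tool().round(3))
im=manip.camera('wrist'); K,T=cam('wrist'); cv2.imwrite('pics/w7c.png',cv2.resize(im[130:310,160:400,::-1],(800,600),interpolation=cv2.INTER_CUBIC)); W=tool()
h=cv2.cvtColor(im,cv2.COLOR_RGB2HSV); m=((h[...,0]<8)|(h[...,0]>172))&(h[...,1]>110)&(h[...,2]>60); m[:200]=0;m[290:]=0;m[:,:240]=0;m[:,320:]=0
n,l,st,ce=cv2.connectedComponentsWithStats(m.astype(np.uint8)); print(st[1:],ce[1:].round(1))
k=onz(K,T,[ce[1:][np.argmax(st[1:,4])][::-1]],253); print(k,(k[0,:2]-W[:2,3])@W[:2,1:3])
```

```text
15.575 [-0.27  0.26  1.51  0.    1.37 -1.89] 41.11340954777582 [ 0.00402085 -0.00581475 -0.47743037] [ 0.01923734 -0.01664567 -0.02292255] [[ 1.00000e-03 -9.99000e-01 -4.90000e-02  5.28935e+02]
 [-0.00000e+00 -4.90000e-02  9.99000e-01 -1.09120e+02]
 [-1.00000e+00 -1.00000e-03 -0.00000e+00  2.34108e+02]
 [ 0.00000e+00  0.00000e+00  0.00000e+00  1.00000e+00]]
[[275 219   6   2  11]
 [283 219   7   3  13]
 [266 221   5   3   9]
 [293 223   4   3   8]
 [260 226   3   3   7]
 [300 229   3   4   5]
 [270 251  20  17  76]] [[277.3 219.5]
 [285.9 220.2]
 [268.2 222.1]
 [294.2 224.1]
 [261.  227. ]
 [301.  230.8]
 [279.5 259. ]]
[[ 528.6895424  -109.67004523  253.        ]] [ 0.21459175 -0.55225527]
```

```bash
cat > k.py <<'E'
from h import *
s=manip.read_state(); W=tool(); im=manip.camera('wrist'); K,T=cam('wrist')
h=cv2.cvtColor(im,cv2.COLOR_RGB2HSV); rr,cc=np.mgrid[:420,:560]
q=onz(K,T,np.c_[rr.ravel(),cc.ravel()],253)[:,:2]-W[:2,3]; q=(q@W[:2,1:3]).reshape(420,560,2)
red=((h[...,0]<8)|(h[...,0]>172))&(h[...,1]>110)&(h[...,2]>60)&(np.hypot(q[...,0],q[...,1])<11)
p=q[red]; c=p.mean(0); v=np.linalg.svd(p-c)[2][0] if len(p)>3 else [0,0]
r=np.hypot(*(q-c).transpose(2,0,1)); a=(r>11)&(r<15.5)&(h[...,2]>110)&(h[...,1]<70); wp=q[a].mean(0)-c if a.any() else [0,0]
ang=lambda v:np.degrees(np.arctan2(v[1],v[0]))
print('t',s['clock'],'j6',s['joints'][5].round(3),'gap',s['finger_gap'].round(1),'F',s['wrist_force'].round(1),'Mz',s['moment'].round(3),'n',red.sum(),a.sum(),'c',c.round(1))
print('pos',s['eef_pos'].round(1),'red(mod180)',ang(v)%180,'white',ang(wp)%360)
E
python3 k.py
```

```text
Traceback (most recent call last):
  File "k.py", line 9, in <module>
    print('t',s['clock'],'j6',s['joints'][5].round(3),'gap',s['finger_gap'].round(1),'F',s['wrist_force'].round(1),'Mz',s['moment'].round(3),'n',red.sum(),a.sum(),'c',c.round(1))
                                                            ^^^^^^^^^^^^^^^^^^^^^
AttributeError: 'float' object has no attribute 'round'
```

Call:
step_arm(commands=[0.001,0,0,0,0,0,0.036,0,0,0,0,0,0,0.03,0,0,0,0,0,0,0.028,0,0,0,0,0,0,0.028], squeeze=45)

```text
clock: 16.18
eef_pos: [528.7, -108.9, 232.4]
eef_rot: [-0.064, 1.57, 1.555]
wrist_force: [0.6, 2.6, 1.3]
finger_gap: 34.8
```

```bash
python3 k.py
```

```text
Traceback (most recent call last):
  File "k.py", line 9, in <module>
    print('t',s['clock'],'j6',s['joints'][5].round(3),'gap',s['finger_gap'].round(1),'F',s['wrist_force'].round(1),'Mz',s['moment'].round(3),'n',red.sum(),a.sum(),'c',c.round(1))
                                                            ^^^^^^^^^^^^^^^^^^^^^
AttributeError: 'float' object has no attribute 'round'
```

```bash
sed -i "s/s\['finger_gap'\].round(1)/round(float(s['finger_gap']),1)/" k.py; python3 k.py
```

```text
t 16.225 j6 -1.891 gap 34.6 F [0.2 3.  1.9] Mz [ 0.724 -0.086 -0.034] n 78 40 c [-0.  -0.7]
pos [ 528.7 -108.9  232.4] red(mod180) 44.746292921082414 white 210.91577646604176
```

Call:
step_arm(commands=[0,0,0,5,0,0,0.028,0,0,0,5,0,0,0.028,0,0,0,5,0,0,0.028,0,0,0,5,0,0,0.028])

```text
clock: 16.77
eef_pos: [528.7, -109.1, 232.4]
eef_rot: [-1.747, 1.571, -0.479]
wrist_force: [-0.5, 2.0, 1.8]
finger_gap: 34.4
```

```bash
python3 k.py
```

```text
t 16.775 j6 -1.539 gap 34.4 F [-0.5  2.   1.8] Mz [ 0.576 -0.066  0.097] n 77 42 c [-0.4 -0.8]
pos [ 528.7 -109.1  232.4] red(mod180) 45.006431867856406 white 212.86266869843382
```

Call:
step_arm(commands=[0,0,0,6,0,0,0.028,0,0,0,6,0,0,0.028,0,0,0,6,0,0,0.028,0,0,0,6,0,0,0.028,0,0,0,6,0,0,0.028])

```text
clock: 17.45
eef_pos: [528.6, -109.3, 232.4]
eef_rot: [-2.786, 1.57, -2.041]
wrist_force: [-0.9, 0.4, 1.8]
finger_gap: 34.8
```

Call:
step_arm(commands=[0,0,0,6,0,0,0.028,0,0,0,6,0,0,0.028,0,0,0,6,0,0,0.028,0,0,0,6,0,0,0.028,0,0,0,6,0,0,0.028])

```text
clock: 18.08
eef_pos: [528.4, -109.4, 232.4]
eef_rot: [-2.705, 1.57, -2.483]
wrist_force: [-3.5, 0.8, 2.2]
finger_gap: 35.1
```

```bash
python3 k.py
```

```text
t 18.075 j6 -0.493 gap 35.1 F [-3.5  0.8  2.2] Mz [0.047 0.622 0.064] n 78 84 c [-1.1 -0.3]
pos [ 528.4 -109.4  232.4] red(mod180) 44.93839906470754 white 196.81182960952333
```

Call:
step_arm(commands=[0,0,0,5,0,0,0.028,0,0,0,5,0,0,0.028,0,0,0,5,0,0,0.028])

```text
clock: 18.5
eef_pos: [528.3, -109.4, 232.4]
eef_rot: [-2.636, 1.57, -2.674]
wrist_force: [-4.2, -0.5, 2.6]
finger_gap: 34.8
```

```bash
python3 k.py
```

```text
t 18.5 j6 -0.233 gap 34.8 F [-4.2 -0.5  2.6] Mz [0.033 0.911 0.063] n 77 74 c [-1.1 -0. ]
pos [ 528.3 -109.4  232.4] red(mod180) 45.12976745179671 white 195.76057132840734
```

Call:
step_arm(commands=[0,0,0,5,0,0,0.028,0,0,0,5,0,0,0.028,0,0,0,5,0,0,0.028])

```text
clock: 18.92
eef_pos: [528.2, -109.4, 232.4]
eef_rot: [-2.537, 1.569, -2.836]
wrist_force: [-6.2, -0.0, 3.6]
finger_gap: 35.0
```

```bash
python3 k.py
```

```text
t 18.925 j6 0.028 gap 35.0 F [-6.2 -0.   3.6] Mz [-0.033  1.205  0.152] n 75 76 c [-1.1  0.1]
pos [ 528.2 -109.4  232.4] red(mod180) 45.00050319294493 white 192.43453501566617
```

Call:
step_arm(commands=[0,0,0,5,0,0,0.028,0,0,0,5,0,0,0.028])

```text
clock: 19.23
eef_pos: [528.1, -109.3, 232.4]
eef_rot: [-2.405, 1.569, -2.879]
wrist_force: [-6.8, -0.0, 3.0]
finger_gap: 34.9
```

```bash
python3 k.py
```

```text
t 19.225 j6 0.202 gap 34.9 F [-6.8 -0.   3. ] Mz [-0.018  1.391  0.083] n 74 76 c [-1.1  0.3]
pos [ 528.1 -109.3  232.4] red(mod180) 45.28923455715582 white 195.35229824614868
```

Call:
step_arm(commands=[0,0,0,5,0,0,0.028,0,0,0,5,0,0,0.028])

```text
clock: 19.52
eef_pos: [528.0, -109.3, 232.3]
eef_rot: [-2.332, 1.569, -2.981]
wrist_force: [-6.9, -0.2, 3.4]
finger_gap: 34.9
```

```bash
python3 k.py
```

```text
t 19.525 j6 0.377 gap 34.9 F [-6.9 -0.2  3.4] Mz [0.106 1.413 0.11 ] n 75 76 c [-1.1  0.5]
pos [ 528.  -109.3  232.3] red(mod180) 45.216390408512865 white 196.0864640229647
```

Call:
step_arm(commands=[0,0,0,4,0,0,0.028,0,0,0,4,0,0,0.028])

```text
clock: 19.82
eef_pos: [528.0, -109.2, 232.4]
eef_rot: [-2.25, 1.569, -3.037]
wrist_force: [-7.9, 0.9, 4.3]
finger_gap: 34.7
```

```bash
python3 k.py
```

```text
t 19.825 j6 0.516 gap 34.7 F [-7.9  0.9  4.3] Mz [0.143 1.589 0.095] n 74 69 c [-0.9  0.6]
pos [ 528.  -109.2  232.4] red(mod180) 44.96510845991048 white 196.41914759371377
```

Call:
step_arm(commands=[0,0,0,4,0,0,0.028,0,0,0,4,0,0,0.028])

```text
clock: 20.12
eef_pos: [528.0, -109.2, 232.3]
eef_rot: [-2.16, 1.569, -3.087]
wrist_force: [-7.9, 0.7, 4.9]
finger_gap: 34.8
```

```bash
python3 k.py
```

```text
t 20.125 j6 0.655 gap 34.8 F [-7.9  0.7  4.9] Mz [0.307 1.591 0.108] n 74 55 c [-0.8  0.8]
pos [ 528.  -109.2  232.3] red(mod180) 44.79627278133478 white 191.04942402771917
```

Call:
step_arm(commands=[0,0,0,4,0,0,0.028,0,0,0,4,0,0,0.028])

```text
clock: 20.42
eef_pos: [528.0, -109.1, 232.3]
eef_rot: [-2.071, 1.569, -3.138]
wrist_force: [-7.8, 1.1, 5.2]
finger_gap: 34.9
```

```bash
python3 k.py
```

```text
t 20.425 j6 0.795 gap 34.9 F [-7.8  1.1  5.2] Mz [0.33  1.624 0.12 ] n 74 44 c [-0.7  1. ]
pos [ 528.  -109.1  232.3] red(mod180) 44.52868144186269 white 200.33757437711844
```

Call:
step_arm(commands=[0,0,0,4,0,0,0.028,0,0,0,4,0,0,0.028])

```text
clock: 20.72
eef_pos: [527.9, -109.1, 232.3]
eef_rot: [-1.988, 1.569, 3.089]
wrist_force: [-8.0, 1.4, 5.2]
finger_gap: 34.8
```

```bash
python3 k.py
```

```text
t 20.725 j6 0.935 gap 34.8 F [-8.   1.4  5.2] Mz [0.429 1.727 0.143] n 77 46 c [-0.5  1.1]
pos [ 527.9 -109.1  232.3] red(mod180) 44.18075924076544 white 213.02015241891635
```

Call:
step_arm(commands=[0,0,0,4,0,0,0.028,0,0,0,4,0,0,0.028])

```text
clock: 21.02
eef_pos: [527.9, -109.0, 232.3]
eef_rot: [-1.892, 1.569, 3.045]
wrist_force: [-8.0, 3.1, 5.2]
finger_gap: 34.9
```

```bash
python3 k.py
```

```text
t 21.025 j6 1.074 gap 34.9 F [-8.   3.1  5.2] Mz [0.544 1.687 0.226] n 75 77 c [-0.8  0.7]
pos [ 527.9 -109.   232.3] red(mod180) 41.11213634999905 white 198.82971226651807
```

Call:
step_arm(commands=[0,0,0,4,0,0,0.028,0,0,0,4,0,0,0.028])

```text
clock: 21.32
eef_pos: [527.9, -109.0, 232.3]
eef_rot: [-1.767, 1.569, 3.031]
wrist_force: [-7.8, 2.0, 4.1]
finger_gap: 34.7
```

```bash
python3 k.py
```

```text
t 21.325 j6 1.214 gap 34.7 F [-7.8  2.   4.1] Mz [0.561 1.729 0.212] n 76 67 c [-0.6  0.8]
pos [ 527.9 -109.   232.3] red(mod180) 38.20524819557093 white 197.2595511499239
```

Call:
step_arm(commands=[0,0,0,4,0,0,0.028,0,0,0,4,0,0,0.028])

```text
clock: 21.62
eef_pos: [527.9, -108.9, 232.3]
eef_rot: [-1.703, 1.569, 2.955]
wrist_force: [-8.2, 2.9, 4.8]
finger_gap: 34.7
```

```bash
python3 k.py
```

```text
t 21.625 j6 1.353 gap 34.7 F [-8.2  2.9  4.8] Mz [0.629 1.732 0.196] n 76 54 c [-0.2  1. ]
pos [ 527.9 -108.9  232.3] red(mod180) 31.183517872677953 white 199.26897435687587
```

Call:
step_arm(commands=[0,0,0,4,0,0,0.028,0,0,0,3,0,0,0.028])

```text
clock: 21.92
eef_pos: [527.9, -108.9, 232.3]
eef_rot: [-1.624, 1.569, 2.912]
wrist_force: [-9.3, 4.0, 4.9]
finger_gap: 34.6
```

```bash
python3 k.py
```

```text
t 21.925 j6 1.475 gap 34.6 F [-9.3  4.   4.9] Mz [0.688 1.776 0.013] n 73 52 c [-0.3  0.9]
pos [ 527.9 -108.9  232.3] red(mod180) 24.83698591421404 white 194.79404073852783
```

Call:
step_arm(commands=[0,0,0,3,0,0,0.028,0,0,0,3,0,0,0.028])

```text
clock: 22.22
eef_pos: [527.9, -108.9, 232.3]
eef_rot: [-1.561, 1.569, 2.871]
wrist_force: [-8.2, 2.9, 4.0]
finger_gap: 34.6
```

```bash
python3 k.py
```

```text
t 22.225 j6 1.58 gap 34.6 F [-8.2  2.9  4. ] Mz [0.759 1.662 0.075] n 77 49 c [-0.3  0.8]
pos [ 527.9 -108.9  232.3] red(mod180) 18.317309502422376 white 200.19927109530454
```

Call:
step_arm(commands=[0,0,0,3,0,0,0.028,0,0,0,2,0,0,0.028])

```text
clock: 22.52
eef_pos: [527.9, -108.8, 232.3]
eef_rot: [-1.495, 1.569, 2.85]
wrist_force: [-8.2, 4.0, 4.6]
finger_gap: 34.6
```

```bash
python3 k.py
```

```text
t 22.525 j6 1.667 gap 34.6 F [-8.2  4.   4.6] Mz [0.782 1.675 0.16 ] n 74 44 c [-0.2  0.9]
pos [ 527.9 -108.8  232.3] red(mod180) 13.196996520970004 white 201.51487874102736
```

Call:
step_arm(commands=[0,0,0,1.5,0,0,0.028,0,0,0,0,0,0,0.028])

```text
clock: 22.82
eef_pos: [528.0, -108.8, 232.4]
eef_rot: [-1.459, 1.569, 2.861]
wrist_force: [-8.7, 3.9, 3.6]
finger_gap: 34.9
```

```bash
python3 k.py
```

```text
t 22.825 j6 1.692 gap 34.9 F [-8.7  3.9  3.6] Mz [0.787 1.61  0.027] n 75 40 c [-0.1  0.9]
pos [ 528.  -108.8  232.4] red(mod180) 11.145170290400301 white 200.9706072238456
```

Call:
step_arm(commands=[0,0,0,0,0,0,0.036,0,0,0,0,0,0,0.044,0,0,0,0,0,0,0.056,0,0,0,0,0,0,0.056])

```text
clock: 23.38
eef_pos: [528.7, -109.1, 232.3]
eef_rot: [0.76, 1.571, -1.207]
wrist_force: [0.3, 0.3, 0.3]
finger_gap: 55.4
```

```bash
python3 k.py
```

```text
t 23.375 j6 1.695 gap 55.4 F [0.3 0.3 0.3] Mz [ 0.101  0.09  -0.   ] n 78 46 c [-1.   0.8]
pos [ 528.7 -109.1  232.3] red(mod180) 5.1186287698295985 white 197.20594207876684
```

Call:
step_arm(commands=[-0.02,0,0,0,0,0,0.056,-0.03,0,0,0,0,0,0.056,-0.03,0,0,0,0,0,0.056,0,0,0,0,0,0,0.056,0,0,0,0,0,0,0.056])

```text
clock: 24.05
eef_pos: [528.5, -109.0, 311.3]
eef_rot: [-1.429, 1.57, 2.887]
wrist_force: [1.2, 0.7, -0.2]
finger_gap: 56.1
```

```bash
python3 k.py
python3 - <<'E'
from h import *
for c in ('wrist','scene'):
    im=manip.camera(c); K,T=cam(c); cv2.imwrite(f'pics/end_{c}.png',im[...,::-1])
    for d in manip.outline_of('block_yellow',c)[:2]:
        print(c,d['score'],d['centre'],cv2.minAreaRect(onz(K,T,np.argwhere(d['pixels']),212 if c=='wrist' else 215)[:,:2].astype(np.float32)))
    for t in ('clamp_jaw','back_jaw'):
        print(t,[(d['score'],d['centre'],onz(K,T,d['centre'],210.5).round(1)) for d in manip.find_in(t,c)[:2]])
E
```

```text
t 24.05 j6 1.696 gap 56.1 F [ 1.2  0.7 -0.2] Mz [0.106 0.08  0.042] n 30 13 c [-0.5  0.9]
pos [ 528.5 -109.   311.3] red(mod180) 5.117061392755971 white 218.93139969160913
wrist 0.77 [138.7, 246.4] ((603.6561279296875, -107.6170883178711), (27.814016342163086, 39.78265380859375), 2.038402795791626)
wrist 0.58 [115.5, 238.0] ((622.8966674804688, -106.91842651367188), (30.4094295501709, 12.159769058227539), 88.38612365722656)
clamp_jaw [(0.82, [161.7, 259.8], array([[ 577.7, -110.9,  210.5]]))]
back_jaw []
scene 0.71 [166.4, 154.4] ((575.1220092773438, -105.0121841430664), (29.773908615112305, 27.177349090576172), 2.6397109031677246)
scene 0.67 [289.5, 389.2] ((568.2678833007812, 487.01239013671875), (34.347599029541016, 23.49315071105957), 8.261798858642578)
clamp_jaw [(0.46, [166.4, 152.4], array([[ 572.7, -109.2,  210.5]])), (0.38, [186.0, 137.5], array([[ 633.2, -103.3,  210.5]]))]
back_jaw [(0.4, [186.6, 138.4], array([[ 633.4, -100.5,  210.5]]))]
```

```bash
python3 k.py; python3 -c "
from cell import manip; print(manip.sign_off())"
```

```text
t 24.5 j6 1.696 gap 55.6 F [0.5 0.1 0.5] Mz [ 0.082  0.071 -0.057] n 30 13 c [-0.6  0.9]
pos [ 528.7 -109.1  312.2] red(mod180) 5.61546742993869 white 218.86728786959566
the job is handed in; nothing more can be done
None
```

The yellow-cassette block is clamped in the microtome, and the job was handed in at 24.5 s of the 70 s allowed. I held the block by its cassette ends, set it down flat and wax up with about 8 N, and turned the knob clockwise in one grip.

**Click:** The wrist torque rose to about 0.22 Nm, fell once, then began to rise again, and I stopped there. With the gripper clear, the white mark stood about 33° past the red one, which is one click.

**Block:** It moved about 5 mm towards the fixed jaw as the clamp closed. It still lies square to the jaws, at (604, -108) mm with a yaw of about 2°. I did not disturb the blue, pink or red blocks, and the gripper ended about 60 mm above the knob, touching nothing.

**Checks that disagreed or were not made:**
- **Knob springback:** On release, the knob and spindle turned back about 6° together. I put this down to the clamp settling against its own friction. The grip should still be firm, but I did not test that directly.
- **Jaw gap:** I measured the opening at the start as about 33 mm. The total turn implies it was nearer 34 to 35 mm, so the two differ by 1 to 2 mm.
- **Final look:** I had used up the picture limit, so the last checks were by numbers only. The scene camera's outline of the clamped block was poor and confirmed nothing.

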